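Make up two door-lock kits

ROBOT

A 6-joint arm with a two-finger parallel gripper is mounted at the origin on the work surface. World frame = base frame: x ahead of the robot, y to its left, z up, the work surface at z = 0. Lengths are in m, angles in rad, forces in N, time in s.
With the tool pointing down it reaches from about 0.325 to 0.9 m from the base axis. Payload 6.1 kg.
Tool frame: the origin (TCP) lies on the mounting face of the last link; the fingertips stand 182 mm ahead of it and the grasp point (between the pads) lies 164 mm ahead of it; z points along the fingers, y is the line along which they close (so a half turn about z gives the same grasp; the last joint's range is limited). The gripper opens to 87 mm and grips with 3 to 60 N. Pads are 19 mm wide; open, the fingers measure 117 mm over their backs; the gripper's body (75 mm by 190 mm) begins 51 mm behind the grasp point.
Start: joints at [-1.271, 0.22, 1.526, -0, 1.395, -0.126], TCP at [0.258, -0.569, 0.405] pointing down, gripper open.
Joint ranges: [-2.98, 2.98], [-0.91, 2.08], [0.09, 2.57], [-1.24, 4.39], [0.2, 2.65], [-2.68, 2.68]. Speed limits (rad/s): [2.57, 2.57, 3.01, 3.14, 3.14, 3.14].

INTERFACE

Orientations are given as a unit quaternion [x, y, z, w].
In Python, from cell import manip gives the robot as it stands. The module is installed in compiled form; this text tells all that it offers.
- The arm moves only by the shell command python3 -m inch 'ROWS' [FORCE]. ROWS is JSON, one flat list of numbers, 7 for each row, row after row: the shift along the world's x, y, z in m, then the turn, a rotation vector about the world's x, y, z in rad, then the opening, from 0 (shut) to 1 (fully open). In form: [x, y, z, rx, ry, rz, grip, x, y, z, rx, ry, rz, grip, ...]. A call has exactly 8 rows; each row is the pose to reach, as a shift and turn from the pose commanded when the call began; what a row does not reach only later rows make up. A row lasts 1/10 s, in which the tool goes at most 50 mm and 8.59 degrees, less where a joint would pass 70% of its speed; a pose out of reach is approached as far as the arm can. A call with a gripper value outside its range is refused whole. The fingers move at their own pace and stop on an object; FORCE is the grip in N (left out, the last holds). Time passes only in rows, so rows that repeat a pose let the fingers close, or fill a call up. It gives the time, the measured TCP pose, the force, the opening and the grip force at its end, in the units of the state.
- manip.get_state(): the state, without advancing time (a new reading comes with each control period).
- manip.capture(name): name is "scene" or "side" or "wrist"; returns the picture (420x560x3 uint8, red, green, blue); there is no depth.
- manip.camera_model(name): a dict with "fx", "fy", "cx", "cy" (pixels), "world_from_camera" (4x4, takes a point from camera to world coordinates). Camera axes: x right, y up, looking along -z (the intrinsics and any distortion apply to the point x, -y, -z); pixel columns grow to the right and rows downward; lengths in m; the calibration is good to about 2 mm. A picture is of the moment at which its call begins: read the wrist's pose just before it. camera_model takes no time and is no camera call; for the wrist camera it gives the pose at the moment of the call.
- manip.sign_off(): hands the job in; it is judged then, once.
Trained networks look in the newest picture that a camera, given by its name, has taken for a name from the list of things; names that differ only in an ending like _2 or _b are one class to them, and where a whole thing is asked for, a point or a joint stands for the part that bears it (a point fixed in the world has none). Each returns a list of dicts, best first, with "conf" (0 to 1); they miss things now and then, are a little off and sometimes report something else, mostly with a low value. They report only what shows in the picture. A call takes as long as a camera call. They do not tell look-alikes from the thing itself.
- manip.trace(name, camera): "mask" (420x560 bool, what is visible of it) and "rect" ([centre column, centre row, width, height] in pixels, round what is visible of it).
The state is a dict: "clock": time; "joints": joint angles; "dq": joint speeds; "effort": joint torques, N m; "tool_pos": TCP position; "tcp_rot": TCP orientation; "contact_force": force on the tool from outside, world axes, zero at the start; "wrist_torque": the same for the moment, N m; "opening": finger opening in m; "grip_force": force on a finger pad.
Only numpy, scipy, OpenCV 4.12 (cv2) and the standard library are available. Lean on these libraries where they do the work, as an engineer would, in place of code of your own. Each camera call takes 0.05 s, during which the arm holds its last target. There are 200 camera calls.

TASK

Make up two door-lock kits from the stock on the bench. The blue tray gets the brass knob in its black-floored compartment, the black latch in its white one and the brass lock cylinder in its red one; the yellow tray gets the steel knob in its black-floored compartment and the orange strike box in its white one. Set every part flat on the floor of its compartment, the same way up as it is now, and leave the black knob and the green latch where they are.

Things in the scene. Friction and masses are not known exactly. Their poses are not given: they have to be found in the camera images.
- tray_blue: blue kit tray, 108 x 268 mm, with a row of three compartments along y: black rubber floor (centre at y = +88 mm), white floor (y = 0), red floor (y = -88 mm). Fixed to the bench; walls 4 mm thick, rim 18 mm and floors 4 mm above the bench; each compartment 84 mm (y) x 100 mm (x) inside. Origin: centre of the underside, y along the row, z up.
- tray_yellow: yellow kit tray, 108 x 180 mm, with a row of two compartments along y: black rubber floor (centre at y = +44 mm), white floor (y = -44 mm). Fixed to the bench; walls 4 mm thick, rim 18 mm and floors 4 mm above the bench; each compartment 84 mm (y) x 100 mm (x) inside. Origin: centre of the underside, y along the row, z up.
- knob_brass: brass door knob standing upright on its round rose: rose 60 mm diameter, 6 mm thick; neck 24 mm diameter; flat-topped round head 50 mm diameter, full width from 29 to 49 mm above the underside; height 55 mm; about 250 g. Origin: centre of the underside, z up; alike all round.
- knob_steel: steel-grey door knob standing upright on its round rose: rose 60 mm diameter, 6 mm thick; neck 24 mm diameter; flat-topped round head 50 mm diameter, full width from 29 to 49 mm above the underside; height 55 mm; about 250 g. Origin: centre of the underside, z up; alike all round.
- knob_black: black door knob standing upright on its round rose: rose 60 mm diameter, 6 mm thick; neck 24 mm diameter; flat-topped round head 50 mm diameter, full width from 29 to 49 mm above the underside; height 55 mm; about 250 g. Origin: centre of the underside, z up; alike all round. Not wanted in any kit; stays where it is.
- latch_black: tubular door latch, black plastic case, steel faceplate and bolt, lying flat, wanted in a kit. 71 mm long, 25 mm high. Along its x: case from -35.5 to +19.5 mm (24 mm wide in y, 25 mm high), faceplate 4 mm thick and 57 mm wide in y, bolt stub 14 mm wide to +35.5 mm. About 150 g. Origin: middle of its length, on the underside; z up.
- latch_green: tubular door latch, green plastic case, steel faceplate and bolt, lying flat, not wanted in any kit; stays where it is. 71 mm long, 25 mm high. Along its x: case from -35.5 to +19.5 mm (24 mm wide in y, 25 mm high), faceplate 4 mm thick and 57 mm wide in y, bolt stub 14 mm wide to +35.5 mm. About 150 g. Origin: middle of its length, on the underside; z up.
- cylinder: brass lock cylinder standing upright on its flange, keyway slot on top: flange 44 mm diameter and 5 mm thick, body 34 mm diameter above it, overall height 36 mm, about 160 g. Origin at the centre of the underside, z up; alike all round for gripping.
- strike: strike with dust box: a steel plate 70 mm (x) by 32 mm (y), 4 mm thick, lying flat, with an orange plastic box 46 mm (x) by 24 mm (y) in its middle, its top 30 mm above the underside; about 100 g. Origin at the centre of the underside, z up.
Things that resemble listed ones, but are neither listed nor needed, are in the scene too. Leave any purple look-alike of the cylinder alone.

How it is judged:
By the outcome, as a careful person would: the job done as asked, in the order asked, and still so for the second after the job is handed in, with the robot touching nothing.
It also fails if it takes over 141 s, if anything falls off the work surface, if the arm or the gripper's body presses on something with over 40 N, if the wrist force passes 120 N, or if a joint passes its speed limit or range.

## Working session

There is one attempt and no reset: what is moved stays moved. The work goes in short steps, Python scripts to look and compute and a shell command to move; the robot and the scene stay as the last step left them, time stands still between calls to the robot, and variables do not carry over. Pictures are saved under pics/ and viewed, at most 14 in all, crops included, and the job is handed in when it is done.

```bash
mkdir -p pics; python3 - <<'E'
from cell import manip
import cv2,numpy as np
print(manip.get_state())
for n in ("scene","side"):
    im=manip.capture(n); cv2.imwrite(f"pics/{n}0.png",cv2.cvtColor(im,cv2.COLOR_RGB2BGR))
    m=manip.camera_model(n); print(n,{k:np.round(v,3).tolist() if not isinstance(v,str) else v for k,v in m.items()})
    for t in "tray_blue tray_yellow knob_brass knob_steel knob_black latch_black latch_green cylinder strike".split():
        print(t,[(round(float(d["conf"]),2),np.round(d["rect"]).astype(int).tolist()) for d in manip.trace(t,n)][:4])
E
```

```text
{'clock': 0.0, 'joints': array([-1.27114130e+00,  2.21238318e-01,  1.52764904e+00,  9.86892041e-06,
        1.39469205e+00, -1.26083612e-01]), 'dq': array([-0.00168692,  0.00102293,  0.00172158,  0.00015537,  0.00053091,
        0.00072582]), 'effort': array([ 5.34765859e-04, -4.94606888e+01, -3.87380683e+01,  6.99050305e-02,
        5.71627321e-02, -1.47240257e-04]), 'tool_pos': array([ 0.25804526, -0.56893673,  0.40360928]), 'tcp_rot': array([ 9.77428453e-01,  2.11264367e-01, -8.12636163e-05, -9.90057929e-04]), 'contact_force': array([ 0.30991399, -0.496901  , -0.67228666]), 'wrist_torque': array([ 0.01929577, -0.00422333, -0.02849543]), 'grip_force': 0.0, 'opening': 0.08697406716848843}
scene {'fx': 510.698, 'fy': 510.698, 'cx': 282.394, 'cy': 209.045, 'world_from_camera': [[-0.008, -0.732, 0.681, 1.434], [1.0, -0.005, 0.005, -0.014], [-0.0, 0.681, 0.732, 1.079], [0.0, 0.0, 0.0, 1.0]]}
tray_blue [(0.93, [230, 256, 108, 40]), (0.37, [249, 208, 26, 24])]
tray_yellow [(0.68, [355, 265, 79, 44])]
knob_brass [(0.96, [247, 206, 24, 22])]
knob_steel [(0.63, [208, 194, 22, 27]), (0.6, [24
[... 325 characters left out ...]
468.626, 'cx': 284.162, 'cy': 209.086, 'world_from_camera': [[-0.809, 0.326, -0.488, -0.149], [-0.587, -0.437, 0.681, 0.869], [0.009, 0.838, 0.545, 0.728], [0.0, 0.0, 0.0, 1.0]]}
tray_blue [(0.34, [346, 156, 14, 17])]
tray_yellow [(0.91, [198, 224, 73, 50]), (0.7, [276, 182, 74, 48])]
knob_brass [(0.64, [318, 197, 18, 23])]
knob_steel [(0.86, [352, 183, 19, 25])]
knob_black [(0.62, [346, 155, 16, 19])]
latch_black [(0.81, [169, 289, 26, 29]), (0.45, [295, 218, 22, 20])]
latch_green [(0.75, [262, 243, 24, 16])]
cylinder [(0.89, [234, 306, 22, 22]), (0.87, [229, 258, 15, 19]), (0.71, [284, 294, 26, 25]), (0.62, [250, 280, 19, 16])]
strike [(0.74, [293, 217, 21, 25]), (0.3, [352, 184, 18, 27])]
```

View pics/scene0.png

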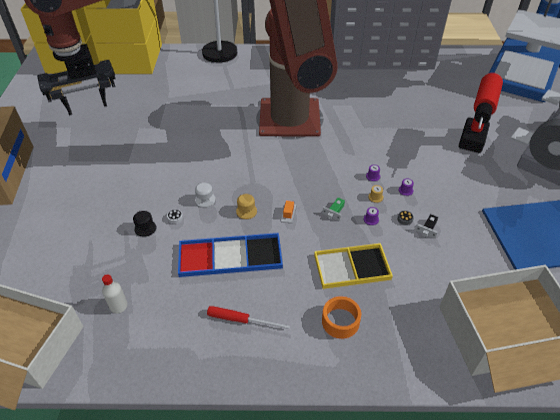

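View pics/side0.png

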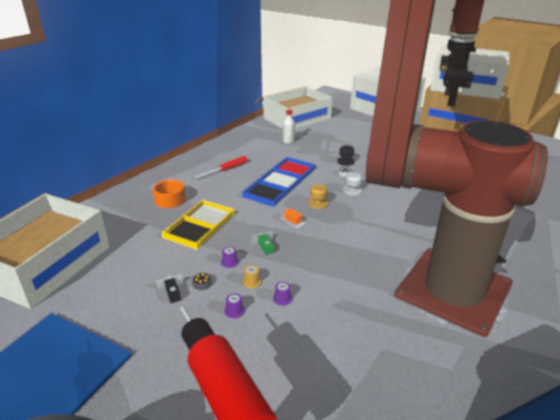

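The scene view shows the blue tray at (230,256) with its red floor on the left (y−) and black on the right, and the yellow tray at (353,265). The brass knob is at (246,206), steel at (204,194), black at (144,223), the strike at (289,210) and the green latch at (336,206). The brass cylinder at (377,193) sits among three purple ones, and the black latch is at (430,223). The side view agrees.

```bash
cat > h.py <<'E'
from cell import manip
import cv2,numpy as np
from scipy.spatial.transform import Rotation as R
def ray(m,px):
    T=np.array(m["world_from_camera"]);px=np.atleast_2d(px).astype(float)
    d=np.c_[(px[:,0]-m["cx"])/m["fx"],-(px[:,1]-m["cy"])/m["fy"],-np.ones(len(px))]
    return T[:3,3],d@T[:3,:3].T
def onplane(m,px,z):
    o,d=ray(m,px); return o+d*((z-o[2])/d[:,2])[:,None]
def proj(m,P):
    T=np.array(m["world_from_camera"]);p=(np.atleast_2d(P)-T[:3,3])@T[:3,:3]
    return np.c_[m["cx"]+m["fx"]*p[:,0]/-p[:,2],m["cy"]+m["fy"]*p[:,1]/p[:,2]]
def shot(name):
    s=manip.get_state();m=manip.camera_model("wrist");im=manip.capture("wrist")
    cv2.imwrite(f"pics/{name}.png",cv2.cvtColor(im,cv2.COLOR_RGB2BGR));return s,m,im
E
python3 - <<'E'
from h import *
m=manip.camera_model("scene")
for n,px,z in [("kbrass",(246,197),.055),("ksteel",(204,186),.055),("kblack",(144,214),.055),("strike",(289,207),.03),("green",(336,206),.02),("cyl",(377,188),.036),("p1",(373,167),.036),("p2",(407,181),.036),("p3",(372,210),.036),("lblack",(430,223),.02),("bowl",(405,216),.01),
 ("bluecorners",[(179,240),(280,235),(283,269),(180,275)],.018),("yel",[(315,250),(386,245),(391,278),(320,286)],.018)]:
    print(n,onplane(m,px,z)[:,:2].round(3).tolist())
w=manip.camera_model("wrist");s=manip.get_state()
Tt=np.eye(4);Tt[:3,:3]=R.from_quat(s["tcp_rot"]).as_matrix();Tt[:3,3]=s["tool_pos"]
print((np.linalg.inv(Tt)@w["world_from_camera"]).round(4),w["fx"],w["cx"],w["cy"],Tt.round(3))
E
```

```text
kbrass [[0.435, -0.123]]
ksteel [[0.392, -0.246]]
kblack [[0.501, -0.397]]
strike [[0.449, -0.003]]
green [[0.435, 0.131]]
cyl [[0.377, 0.253]]
p1 [[0.287, 0.251]]
p2 [[0.347, 0.344]]
p3 [[0.464, 0.228]]
lblack [[0.497, 0.387]]
bowl [[0.462, 0.325]]
bluecorners [[0.561, -0.298], [0.542, -0.027], [0.655, -0.018], [0.676, -0.279]]
yel [[0.593, 0.066], [0.574, 0.256], [0.681, 0.254], [0.707, 0.074]]
[[ 1.500e-03  9.575e-01  2.884e-01  8.020e-02]
 [ 1.000e+00 -1.500e-03 -1.000e-04 -4.000e-04]
 [ 3.000e-04  2.884e-01 -9.575e-01  2.100e-02]
 [ 0.000e+00  0.000e+00  0.000e+00  1.000e+00]] 372.6777069587755 279.42881648948395 206.16055932623516 [[ 0.911  0.413  0.     0.258]
 [ 0.413 -0.911 -0.    -0.569]
 [ 0.     0.    -1.     0.405]
 [ 0.     0.     0.     1.   ]]
```

```bash
python3 -m inch '[0.2,0.34,0.04,0,0,-0.426,1, 0.2,0.34,0.04,0,0,-0.426,1, 0.2,0.34,0.04,0,0,-0.426,1, 0.2,0.34,0.04,0,0,-0.426,1, 0.2,0.34,0.04,0,0,-0.426,1, 0.2,0.34,0.04,0,0,-0.426,1, 0.2,0.34,0.04,0,0,-0.426,1, 0.2,0.34,0.04,0,0,-0.426,1]' 20
python3 -m inch '[0.04,0.08,0,0,0,0,1, 0.04,0.08,0,0,0,0,1, 0.04,0.08,0,0,0,0,1, 0.04,0.08,0,0,0,0,1, 0.04,0.08,0,0,0,0,1, 0.04,0.08,0,0,0,0,1, 0.04,0.08,0,0,0,0,1, 0.04,0.08,0,0,0,0,1]'
python3 - <<'E'
from h import *
s,m,im=shot("w1"); print(s["tool_pos"],s["tcp_rot"],s["dq"].round(3))
np.savez("w1.npz",im=im,T=m["world_from_camera"])
for t in "tray_blue tray_yellow knob_brass knob_steel knob_black strike latch_green cylinder".split():
    print(t,[(round(float(d["conf"]),2),np.round(d["rect"]).astype(int).tolist()) for d in manip.trace(t,"wrist")][:4])
E
```

```text
clock: 1.8
tool_pos: [0.4588, -0.2271, 0.4454]
tcp_rot: [1.0, -0.0, 0.0, 0.0]
contact_force: [1.2, -0.7, -0.5]
opening: 0.087
grip_force: 0.0
clock: 2.6
tool_pos: [0.4978, -0.1501, 0.4447]
tcp_rot: [1.0, -0.001, -0.0, 0.0]
contact_force: [0.2, 0.2, 0.5]
opening: 0.087
grip_force: 0.0
[ 0.49784303 -0.15009212  0.44471083] [ 9.99999570e-01 -9.25761573e-04 -4.18410964e-05  3.04631295e-05] [ 0.008  0.001 -0.002 -0.    -0.     0.003]
tray_blue [(0.8, [286, 68, 274, 136])]
tray_yellow [(0.64, [40, 44, 79, 87]), (0.64, [45, 216, 61, 56])]
knob_brass [(0.91, [259, 217, 47, 56]), (0.7, [288, 66, 272, 131])]
knob_steel [(0.7, [358, 252, 49, 58])]
knob_black [(0.88, [515, 159, 76, 56])]
strike [(0.75, [157, 207, 32, 60])]
latch_green [(0.96, [46, 217, 59, 65])]
cylinder []
```

View pics/w1.png

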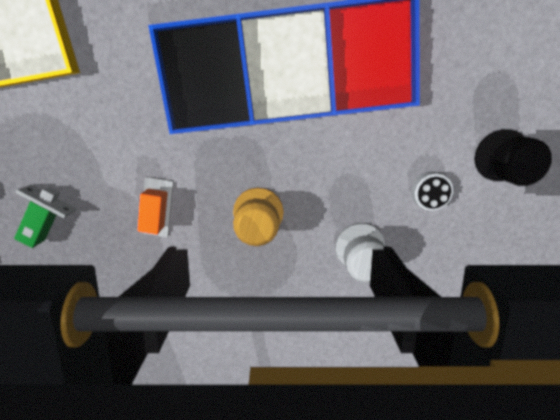

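The wrist view shows the brass knob at (258,217), the steel knob at (360,250) half hidden by the finger, the strike at (155,207), the green latch at (43,215) and the blue tray with its corners at about (152,27), (415,0), (418,103) and (170,132).

```bash
python3 -m inch '[-0.05,0.42,0,0,0,0,1, -0.05,0.42,0,0,0,0,1, -0.05,0.42,0,0,0,0,1, -0.05,0.42,0,0,0,0,1, -0.05,0.42,0,0,0,0,1, -0.05,0.42,0,0,0,0,1, -0.05,0.42,0,0,0,0,1, -0.05,0.42,0,0,0,0,1]' 20
python3 -m inch '[-0.01,0.02,0,0,0,0,1, -0.01,0.02,0,0,0,0,1, -0.01,0.02,0,0,0,0,1, -0.01,0.02,0,0,0,0,1, -0.01,0.02,0,0,0,0,1, -0.01,0.02,0,0,0,0,1, -0.01,0.02,0,0,0,0,1, -0.01,0.02,0,0,0,0,1]'
python3 - <<'E'
from h import *
s,m,im=shot("w2"); print(s["tool_pos"],s["tcp_rot"],s["dq"].round(3))
np.savez("w2.npz",im=im,T=m["world_from_camera"])
for t in "tray_yellow latch_black latch_green cylinder".split():
    D=manip.trace(t,"wrist")
    print(t,[(round(float(d["conf"]),2),np.round(d["rect"]).astype(int).tolist()) for d in D][:5])
E
```

```text
clock: 3.85
tool_pos: [0.4501, 0.2501, 0.4451]
tcp_rot: [1.0, 0.0, 0.0, -0.0]
contact_force: [1.7, -0.1, 0.3]
opening: 0.087
grip_force: 0.0
clock: 4.65
tool_pos: [0.4411, 0.2676, 0.4448]
tcp_rot: [1.0, -0.001, 0.0, -0.0]
contact_force: [-0.1, -0.1, 0.5]
opening: 0.0873
grip_force: 0.0
[0.44105555 0.26757214 0.44479527] [ 9.99999855e-01 -5.35408244e-04  5.25060292e-05 -1.49997696e-05] [ 0.006  0.     0.     0.001 -0.001  0.001]
tray_yellow [(0.77, [391, 23, 189, 45])]
latch_black [(0.94, [173, 109, 64, 70])]
latch_green [(0.94, [407, 170, 65, 63])]
cylinder [(0.91, [291, 283, 35, 32]), (0.74, [292, 217, 37, 42]), (0.63, [217, 241, 37, 42])]
```

View pics/w2.png

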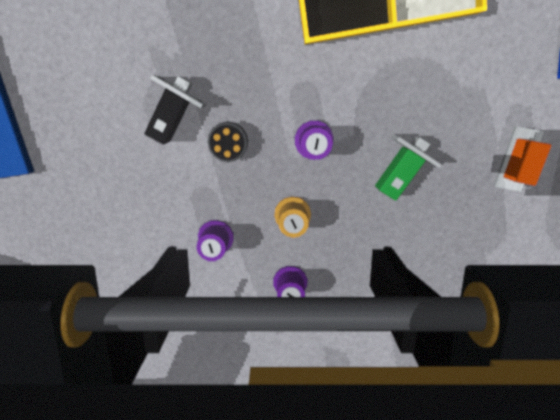

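The second view shows the brass cylinder at (292,217) with purple ones at (315,140), (214,240) and (290,285). The black latch is at (172,108) with its faceplate up and to the right, the yellow tray at the top, and the strike at (525,160).

```bash
cat > fit.py <<'E'
from h import *
from scipy.optimize import minimize
def circ(r,z): a=np.linspace(0,2*np.pi,40,endpoint=False); return np.c_[r*np.cos(a),r*np.sin(a),0*a+z]
def cylr(r,z0,z1): return np.r_[circ(r,z0),circ(r,z1)]
def box(x0,x1,y0,y1,z0,z1): return np.array([(x,y,z) for x in(x0,x1) for y in(y0,y1) for z in(z0,z1)],float)/1000
KNOB=[cylr(.03,0,.006),cylr(.012,.006,.03),np.r_[cylr(.025,.029,.049),circ(.021,.055)]]
CYL=[cylr(.022,0,.005),cylr(.017,0,.036)]
SBOX=[box(-23,23,-12,12,4,30)]
LATCH=[box(-35.5,19.5,-12,12,0,25),box(19.5,23.5,-28.5,28.5,0,25),box(23.5,35.5,-7,7,5,20)]
BLUE=[box(-54,54,-134,134,0,18)]
YEL=[box(-54,54,-90,90,0,18)]
def render(m,parts,x,y,a,z=0):
    k=4; im=np.zeros((420*k,560*k),np.uint8)
    Rz=R.from_euler("z",a).as_matrix()
    for P in parts:
        px=proj(m,P@Rz.T+[x,y,z])*k
        h=cv2.convexHull(px.astype(np.float32)).reshape(-1,2)
        cv2.fillConvexPoly(im,np.round(h*16).astype(np.int32),255,shift=4)
    return cv2.resize(im,(560,420),interpolation=cv2.INTER_AREA)/255.
def fit(m,mask,parts,x,y,a=None,z=0,valid=None):
    V=np.ones((420,560)) if valid is None else valid
    M=mask.astype(float)*V
    def f(p):
        r=render(m,parts,p[0],p[1],p[2] if a is not None else 0,z)*V
        return 1-np.minimum(r,M).sum()/np.maximum(r,M).sum()
    best=None
    for a0 in ([None] if a is None else a):
        p0=[x,y]+([] if a is None else [a0]); n=len(p0)
        sx=np.array([p0]+[[v+(.015 if j<2 else .15)*(j==i) for j,v in enumerate(p0)] for i in range(n)])
        o=minimize(f,p0,method="Nelder-Mead",options=dict(initial_simplex=sx,xatol=1e-4,fatol=1e-5))
        if best is None or o.fun<best.fun: best=o
    return best.x.round(4).tolist(),round(1-best.fun,3)
def model(f):
    d=np.load(f); m=dict(manip.camera_model("wrist")); m["world_from_camera"]=d["T"]; return m,d["im"]
def hsv(im,lo,hi,close=0):
    k=cv2.inRange(cv2.cvtColor(im,cv2.COLOR_RGB2HSV),lo,hi)
    return k
def near(k,box,hull=False):
    q=np.zeros_like(k);x0,x1,y0,y1=box;q[y0:y1,x0:x1]=k[y0:y1,x0:x1]
    n,l,s,_=cv2.connectedComponentsWithStats(q)
    q=(l==1+np.argmax(s[1:,4])).astype(np.uint8)
    if hull:
        h=cv2.convexHull(cv2.findNonZero(q));q[:]=0;cv2.fillConvexPoly(q,h,1)
    return q>0
V=np.zeros((420,560));V[:245]=1
E
python3 - <<'E'
from fit import *
m,im=model("w1.npz")
print("blue",fit(m,near(hsv(im,(105,120,60),(125,255,255)),(130,440,0,150),True),BLUE,.61,-.16,[-.1,.1]))
br=near(hsv(im,(12,100,60),(25,255,255)),(220,300,170,260));print(br.sum())
print("brass",fit(m,br,KNOB,.435,-.123))
o=near(hsv(im,(3,150,80),(16,255,255)),(120,190,170,250));print(o.sum())
print("strike",fit(m,o,SBOX,.449,-.003,[-.3,0,.3]))
m,im=model("w2.npz")
o=near(hsv(im,(3,150,80),(16,255,255)),(490,560,120,200));print(o.sum())
print("strike",fit(m,o,SBOX,.449,-.003,[-.3,0,.3]))
print("yel",fit(m,near(hsv(im,(22,120,60),(34,255,255)),(280,500,0,60),True),YEL,.64,.16,[-.1,.1]))
def pick(n,c): return min(manip.trace(n,"wrist"),key=lambda d:np.hypot(d["rect"][0]-c[0],d["rect"][1]-c[1]))["mask"]
print("latch",fit(m,pick("latch_black",(172,108)),LATCH,.497,.387,[.5,-.5,0,1,-1]))
c=pick("cylinder",(292,217));print("cyl",fit(m,c,CYL,.377,.253))
for i,q in enumerate([(217,241),(291,283)]): print("purp",fit(m,pick("cylinder",q),CYL,(.347,.287)[i],(.344,.251)[i]))
E
```

```text
blue ([0.6047, -0.1579, 0.1103], np.float64(0.994))
2314
brass ([0.4439, -0.1245], np.float64(0.936))
1029
strike ([0.448, -0.0036, -0.2686], np.float64(0.836))
1424
strike ([0.4497, -0.004, -0.1865], np.float64(0.874))
yel ([0.6383, 0.1624, 0.1638], np.float64(0.988))
latch ([0.5042, 0.3839, -0.5257], np.float64(0.941))
cyl ([0.3843, 0.2527], np.float64(0.959))
purp ([0.3541, 0.3452], np.float64(0.965))
purp ([0.2952, 0.2542], np.float64(0.74))
```

```bash
python3 -m inch '[0.004,-0.39,-0.045,0,0,0,1, 0.004,-0.39,-0.045,0,0,0,1, 0.004,-0.39,-0.045,0,0,0,1, 0.004,-0.39,-0.045,0,0,0,1, 0.004,-0.39,-0.045,0,0,0,1, 0.004,-0.39,-0.045,0,0,0,1, 0.004,-0.39,-0.045,0,0,0,1, 0.004,-0.39,-0.045,0,0,0,1]' 30
python3 -m inch '[0,-0.005,-0.04,0,0,0,1, 0,-0.005,-0.085,0,0,0,1, 0,-0.005,-0.125,0,0,0,1, 0,-0.005,-0.155,0,0,0,1, 0,-0.005,-0.175,0,0,0,1, 0,-0.005,-0.19,0,0,0,1, 0,-0.005,-0.195,0,0,0,1, 0,-0.005,-0.195,0,0,0,1]'
python3 -m inch '[0,0,0,0,0,0,0, 0,0,0,0,0,0,0, 0,0,0,0,0,0,0, 0,0,0,0,0,0,0, 0,0,0,0,0,0,0, 0,0,0,0,0,0,0, 0,0,0,0,0,0,0, 0,0,0,0,0,0,0]' 30
```

```text
clock: 5.9
tool_pos: [0.4444, -0.1243, 0.3998]
tcp_rot: [1.0, -0.001, 0.0, 0.0]
contact_force: [0.9, 0.1, 1.0]
opening: 0.0872
grip_force: 0.0
clock: 6.7
tool_pos: [0.4446, -0.1268, 0.2042]
tcp_rot: [1.0, -0.0, -0.001, -0.0]
contact_force: [-0.9, 0.1, 0.5]
opening: 0.0869
grip_force: 0.0
clock: 7.5
tool_pos: [0.445, -0.1268, 0.205]
tcp_rot: [1.0, -0.0, 0.0, -0.0]
contact_force: [-0.3, 3.7, 5.6]
opening: 0.049
grip_force: 30.0
```

```bash
python3 -m inch '[0,0,0.03,0,0,0,0, 0,0,0.07,0,0,0,0, 0.02,0.007,0.095,0,0,0,0, 0.06,0.022,0.1,0,0,0,0, 0.1,0.036,0.1,0,0,0,0, 0.135,0.05,0.1,0,0,0,0, 0.151,0.055,0.1,0,0,0,0, 0.151,0.055,0.1,0,0,0,0]'
python3 -m inch '[0,0,-0.03,0,0,0,0, 0,0,-0.06,0,0,0,0, 0,0,-0.08,0,0,0,0, 0,0,-0.09,0,0,0,0, 0,0,-0.094,0,0,0,0, 0,0,-0.096,0,0,0,0, 0,0,-0.096,0,0,0,0, 0,0,-0.096,0,0,0,0]'
python3 -m inch '[0,0,0,0,0,0,1, 0,0,0,0,0,0,1, 0,0,0,0,0,0,1, 0,0,0,0,0,0,1, 0,0,0.02,0,0,0,1, 0,0,0.06,0,0,0,1, 0,0,0.11,0,0,0,1, 0,0,0.15,0,0,0,1]'
```

```text
clock: 8.3
tool_pos: [0.5972, -0.0713, 0.3038]
tcp_rot: [1.0, 0.001, -0.0, 0.0]
contact_force: [0.4, 0.3, -2.5]
opening: 0.0487
grip_force: 30.0
clock: 9.1
tool_pos: [0.5965, -0.0722, 0.21]
tcp_rot: [1.0, -0.0, 0.001, 0.0]
contact_force: [-0.1, 0.1, -2.1]
opening: 0.0486
grip_force: 30.0
clock: 9.9
tool_pos: [0.596, -0.072, 0.3615]
tcp_rot: [1.0, -0.0, 0.001, 0.0]
contact_force: [1.4, 0.6, 0.2]
opening: 0.0866
grip_force: 0.0
```

```bash
python3 -m inch '[-0.035,0.29,0.086,0,0,0,1, -0.035,0.29,0.086,0,0,0,1, -0.035,0.29,0.086,0,0,0,1, -0.035,0.29,0.086,0,0,0,1, -0.035,0.29,0.086,0,0,0,1, -0.035,0.29,0.086,0,0,0,1, -0.035,0.29,0.086,0,0,0,1, -0.035,0.29,0.086,0,0,0,1]'
python3 - <<'E'
from fit import *
s,m,im=shot("w3"); print(s["tool_pos"],s["tcp_rot"])
np.savez("w3.npz",im=im,T=m["world_from_camera"])
for t in ("latch_black","strike","knob_brass"):
    print(t,[(round(float(d["conf"]),2),np.round(d["rect"]).astype(int).tolist()) for d in manip.trace(t,"wrist")][:3])
k=near(hsv(im,(22,120,60),(34,255,255)),(0,560,0,260),True)
x,y,w,h=cv2.boundingRect(k.astype(np.uint8));print(x,y,w,h)
print("yel",fit(m,k,YEL,.64,.16,[-.1,.1,.2]))
D=manip.trace("latch_black","wrist")
if D: print("latch",fit(m,D[0]["mask"],LATCH,.504,.384,[-.5],valid=V))
E
```

```text
clock: 10.7
tool_pos: [0.5605, 0.2194, 0.4454]
tcp_rot: [1.0, 0.001, 0.001, -0.0]
contact_force: [-0.5, 0.4, -1.0]
opening: 0.087
grip_force: 0.0
[0.56050685 0.21944798 0.44535304] [ 9.99998699e-01  1.48534394e-03  6.28888531e-04 -6.57823781e-06]
latch_black []
strike [(0.84, [465, 254, 43, 56])]
knob_brass [(0.66, [538, 138, 44, 54]), (0.28, [332, 94, 183, 133])]
242 26 182 135
yel ([0.6385, 0.162, 0.1643], np.float64(0.989))
```

View pics/w3.png

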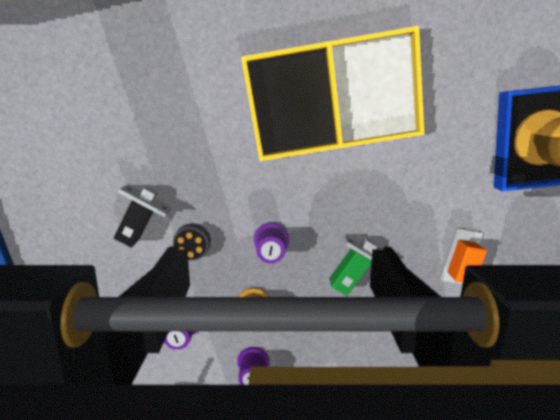

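The yellow tray fit holds, the brass knob stands in the blue tray's black compartment, and the black latch is at (140,215) near a round decoy at (192,242). I'll grasp the latch with the fingers partly open.

```bash
python3 -m inch '[-0.056,0.164,-0.1,0,0,-0.526,0.48, -0.056,0.164,-0.1,0,0,-0.526,0.48, -0.056,0.164,-0.1,0,0,-0.526,0.48, -0.056,0.164,-0.1,0,0,-0.526,0.48, -0.056,0.164,-0.1,0,0,-0.526,0.48, -0.056,0.164,-0.1,0,0,-0.526,0.48, -0.056,0.164,-0.1,0,0,-0.526,0.48, -0.056,0.164,-0.1,0,0,-0.526,0.48]'
python3 -m inch '[0,0,-0.02,0,0,0,0.48, 0,0,-0.04,0,0,0,0.48, 0,0,-0.06,0,0,0,0.48, 0,0,-0.08,0,0,0,0.48, 0,0,-0.08,0,0,0,0.48, 0,0,-0.08,0,0,0,0.48, 0,0,-0.08,0,0,0,0.48, 0,0,-0.08,0,0,0,0.48]'
python3 - <<'E'
from fit import *
s,m,im=shot("w4")
E
```

```text
clock: 11.75
tool_pos: [0.5061, 0.3807, 0.3461]
tcp_rot: [0.965, -0.261, 0.001, -0.001]
contact_force: [0.1, -0.8, -0.2]
opening: 0.0427
grip_force: 0.0
clock: 12.55
tool_pos: [0.5056, 0.3822, 0.2666]
tcp_rot: [0.966, -0.26, 0.001, -0.001]
contact_force: [-0.1, -0.2, 0.8]
opening: 0.0415
grip_force: 0.0
```

View pics/w4.png

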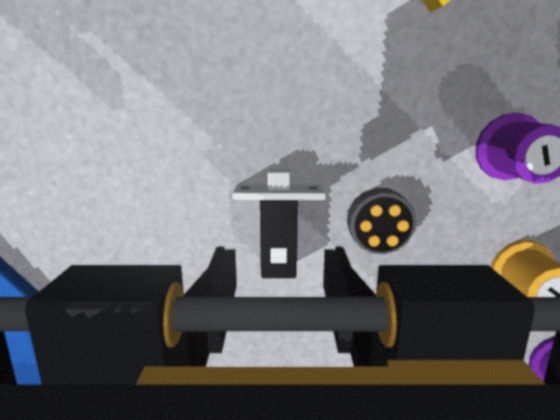

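The latch lies square between the fingers, with its case at column 279, and the decoy at (381,220) is clear of the right finger.

```bash
python3 -m inch '[0,0,-0.02,0,0,0,0.48, 0,0,-0.04,0,0,0,0.48, 0,0,-0.06,0,0,0,0.48, 0,0,-0.072,0,0,0,0.48, 0,0,-0.078,0,0,0,0.48, 0,0,-0.078,0,0,0,0, 0,0,-0.078,0,0,0,0, 0,0,-0.078,0,0,0,0]' 25
python3 -m inch '[0,0,0,0,0,0,0, 0,0,0,0,0,0,0, 0,0,0.02,0,0,0,0, 0,0,0.05,0,0,0,0, 0,0,0.08,0,0,0,0, 0,0,0.1,0,0,0,0, 0,0,0.1,0,0,0,0, 0,0,0.1,0,0,0,0]'
```

```text
clock: 13.4
tool_pos: [0.5054, 0.3824, 0.188]
tcp_rot: [0.966, -0.26, 0.001, -0.001]
contact_force: [1.3, 1.6, -0.1]
opening: 0.0254
grip_force: 0.2
clock: 14.2
tool_pos: [0.5046, 0.3819, 0.2862]
tcp_rot: [0.966, -0.26, -0.0, 0.0]
contact_force: [0.1, -0.8, -2.6]
opening: 0.0235
grip_force: 25.0
```

```bash
python3 -m inch '[0.005,-0.03,0,0,0,0.1,0, 0.07,-0.38,0,0,0,0.636,0, 0.07,-0.38,0,0,0,0.636,0, 0.07,-0.38,0,0,0,0.636,0, 0.07,-0.38,0,0,0,0.636,0, 0.07,-0.38,0,0,0,0.636,0, 0.07,-0.38,0,0,0,0.636,0, 0.07,-0.38,0,0,0,0.636,0]'
python3 -m inch '[0.031,-0.162,0,0,0,0,0, 0.031,-0.162,0,0,0,0,0, 0.031,-0.162,0,0,0,0,0, 0.031,-0.162,0,0,0,0,0, 0.031,-0.162,0,0,0,0,0, 0.031,-0.162,0,0,0,0,0, 0.031,-0.162,0,0,0,0,0, 0.031,-0.162,0,0,0,0,0]'
```

```text
clock: 15.0
tool_pos: [0.5712, 0.0144, 0.2842]
tcp_rot: [0.998, 0.055, -0.002, -0.0]
contact_force: [0.9, 0.4, -1.5]
opening: 0.0236
grip_force: 25.0
clock: 15.8
tool_pos: [0.603, -0.144, 0.2862]
tcp_rot: [0.998, 0.056, -0.0, -0.0]
contact_force: [0.5, -0.1, -2.3]
opening: 0.0236
grip_force: 25.0
```

```bash
python3 - <<'E'
from fit import *
s,m,im=shot("w5"); print(s["tool_pos"],R.from_quat(s["tcp_rot"]).as_matrix()[:2,0])
print("blue",fit(m,near(hsv(im,(105,120,60),(125,255,255)),(0,560,0,260),True),BLUE,.605,-.158,[.11],valid=V))
E
```

```text
[ 0.60304912 -0.14400005  0.28624649] [0.99374992 0.11162574]
blue ([0.6042, -0.1584, 0.1135], np.float64(0.997))
```

View pics/w5.png

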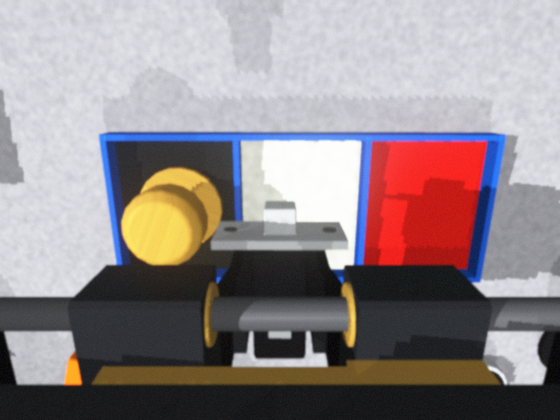

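The held latch is level and square to the tray but about 14 mm short in y, so I'll correct that and then lower it.

```bash
python3 -m inch '[0.001,-0.014,0,0,0,0,0, 0.001,-0.014,-0.01,0,0,0,0, 0.001,-0.014,-0.04,0,0,0,0, 0.001,-0.014,-0.07,0,0,0,0, 0.001,-0.014,-0.088,0,0,0,0, 0.001,-0.014,-0.094,0,0,0,0, 0.001,-0.014,-0.096,0,0,0,0, 0.001,-0.014,-0.096,0,0,0,0]'
python3 -m inch '[0,0,0,0,0,0,0.48, 0,0,0,0,0,0,0.48, 0,0,0,0,0,0,0.48, 0,0,0,0,0,0,0.48, 0,0,0.02,0,0,0,0.48, 0,0,0.06,0,0,0,0.48, 0,0,0.11,0,0,0,0.48, 0,0,0.15,0,0,0,0.48]'
```

```text
clock: 16.65
tool_pos: [0.6038, -0.1598, 0.1916]
tcp_rot: [0.998, 0.055, -0.001, -0.0]
contact_force: [-4.0, 1.0, 7.1]
opening: 0.0237
grip_force: 25.0
clock: 17.45
tool_pos: [0.6044, -0.1598, 0.3432]
tcp_rot: [0.998, 0.055, 0.001, 0.0]
contact_force: [1.2, -0.6, -0.7]
opening: 0.0417
grip_force: 0.0
```

```bash
python3 -m inch '[-0.11,0.205,0,0,0,1.19,0.58, -0.11,0.205,0,0,0,1.19,0.58, -0.11,0.205,0,0,0,1.19,0.58, -0.11,0.205,0,0,0,1.19,0.58, -0.11,0.205,0,0,0,1.19,0.58, -0.11,0.205,0,0,0,1.19,0.58, -0.11,0.205,0,0,0,1.19,0.58, -0.11,0.205,0,0,0,1.19,0.58]'
python3 -m inch '[-0.11,0.206,-0.04,0,0,1.19,0.58, -0.11,0.206,-0.04,0,0,1.19,0.58, -0.11,0.206,-0.04,0,0,1.19,0.58, -0.11,0.206,-0.04,0,0,1.19,0.58, -0.11,0.206,-0.04,0,0,1.19,0.58, -0.11,0.206,-0.04,0,0,1.19,0.58, -0.11,0.206,-0.04,0,0,1.19,0.58, -0.11,0.206,-0.04,0,0,1.19,0.58]'
python3 - <<'E'
from fit import *
s,m,im=shot("w6"); a=R.from_quat(s["tcp_rot"]).as_matrix();print(s["tool_pos"],s["joints"].round(2),np.degrees(np.arctan2(a[1,0],a[0,0])))
for d in manip.trace("cylinder","wrist"): print(round(float(d["conf"]),2),np.round(d["rect"]).tolist())
E
```

```text
clock: 18.25
tool_pos: [0.4941, 0.0458, 0.3409]
tcp_rot: [0.794, 0.608, 0.0, 0.0]
contact_force: [-0.3, 0.1, -0.1]
opening: 0.0506
grip_force: 0.0
clock: 19.05
tool_pos: [0.3839, 0.2518, 0.3007]
tcp_rot: [0.317, 0.949, 0.0, 0.0]
contact_force: [0.1, 0.0, 0.0]
opening: 0.0508
grip_force: 0.0
[0.3838919  0.25178422 0.30070834] [ 0.41 -0.08  2.05 -0.    1.17 -0.52] 143.0819908144449
0.96 [279.0, 204.0, 56.0, 65.0]
0.77 [205.0, 102.0, 64.0, 66.0]
0.56 [317.0, 304.0, 43.0, 63.0]
```

View pics/w6.png

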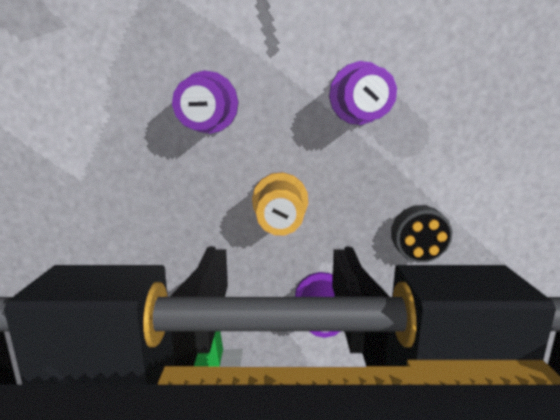

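The brass cylinder is centred at (280,205). Two purple ones sit above it at (205,102) and (363,93), and one is below at (320,300), clear of the finger lines. I'll refit before descending.

```bash
python3 - <<'E'
from fit import *
m=manip.camera_model("wrist")
D=manip.trace("cylinder","wrist")
for d,g in ((D[0],(.384,.2527)),(D[1],(.295,.254))): print(fit(m,d["mask"],CYL,*g,valid=V))
im=cv2.cvtColor(cv2.imread("pics/w6.png"),cv2.COLOR_BGR2RGB)
k=near(hsv(im,(12,90,60),(28,255,255)),(240,320,150,250),True);print(k.sum(),fit(m,k,CYL,.384,.2527))
E
```

```text
([0.3846, 0.2534], np.float64(0.933))
([0.2958, 0.2557], np.float64(0.929))
2832 ([0.3846, 0.253], np.float64(0.962))
```

```bash
python3 -m inch '[0.001,0.001,-0.03,0,0,0,0.58, 0.001,0.001,-0.06,0,0,0,0.58, 0.001,0.001,-0.085,0,0,0,0.58, 0.001,0.001,-0.1,0,0,0,0.58, 0.001,0.001,-0.108,0,0,0,0.58, 0.001,0.001,-0.11,0,0,0,0.58, 0.001,0.001,-0.11,0,0,0,0, 0.001,0.001,-0.11,0,0,0,0]' 25
python3 -m inch '[0,0,0,0,0,0,0, 0,0,0,0,0,0,0, 0,0,0,0,0,0,0, 0,0,0.02,0,0,0,0, 0,0,0.05,0,0,0,0, 0,0,0.08,0,0,0,0, 0,0,0.1,0,0,0,0, 0,0,0.1,0,0,0,0]'
```

```text
clock: 20.0
tool_pos: [0.3858, 0.2525, 0.1917]
tcp_rot: [0.321, 0.947, 0.001, 0.001]
contact_force: [0.2, -0.3, 1.2]
opening: 0.041
grip_force: 0.0
clock: 20.8
tool_pos: [0.3864, 0.2529, 0.2938]
tcp_rot: [0.32, 0.947, 0.002, 0.002]
contact_force: [1.2, 0.6, -1.6]
opening: 0.0328
grip_force: 25.0
```

```bash
python3 -m inch '[0.15,-0.33,0.01,0,0,-0.815,0, 0.15,-0.33,0.01,0,0,-0.815,0, 0.15,-0.33,0.01,0,0,-0.815,0, 0.15,-0.33,0.01,0,0,-0.815,0, 0.15,-0.33,0.01,0,0,-0.815,0, 0.15,-0.33,0.01,0,0,-0.815,0, 0.15,-0.33,0.01,0,0,-0.815,0, 0.15,-0.33,0.01,0,0,-0.815,0]'
python3 -m inch '[0.079,-0.169,0,0,0,0,0, 0.079,-0.169,0,0,0,0,0, 0.079,-0.169,0,0,0,0,0, 0.079,-0.169,0,0,0,0,0, 0.079,-0.169,0,0,0,0,0, 0.079,-0.169,0,0,0,0,0, 0.079,-0.169,0,0,0,0,0, 0.079,-0.169,0,0,0,0,0]'
python3 - <<'E'
from fit import *
s,m,im=shot("w7"); a=R.from_quat(s["tcp_rot"]).as_matrix();print(s["joints"].round(2),np.degrees(np.arctan2(a[1,0],a[0,0])))
E
```

```text
clock: 21.6
tool_pos: [0.5362, -0.082, 0.2994]
tcp_rot: [0.671, 0.742, -0.0, 0.0]
contact_force: [0.4, 0.3, -0.6]
opening: 0.0337
grip_force: 25.0
clock: 22.4
tool_pos: [0.6139, -0.2451, 0.3001]
tcp_rot: [0.669, 0.743, -0.0, -0.001]
contact_force: [0.3, 0.1, -1.0]
opening: 0.0332
grip_force: 25.0
[-0.5   0.39  1.52  0.    1.23 -0.6 ] 96.04514111755519
```

View pics/w7.png

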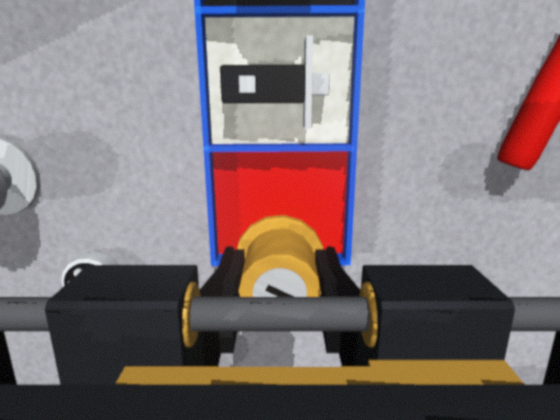

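The latch lies flat in the white compartment at (275,83), and the cylinder is held upright over the red one.

```bash
python3 -m inch '[0,0,-0.03,0,0,0,0, 0,0,-0.065,0,0,0,0, 0,0,-0.085,0,0,0,0, 0,0,-0.096,0,0,0,0, 0,0,-0.102,0,0,0,0, 0,0,-0.105,0,0,0,0, 0,0,-0.106,0,0,0,0, 0,0,-0.106,0,0,0,0]'
python3 -m inch '[0,0,0,0,0,0,0.6, 0,0,0,0,0,0,0.6, 0,0,0,0,0,0,0.6, 0,0,0,0,0,0,0.6, 0,0,0.02,0,0,0,0.6, 0,0,0.06,0,0,0,0.6, 0,0,0.11,0,0,0,0.6, 0,0,0.15,0,0,0,0.6]'
```

```text
clock: 23.25
tool_pos: [0.6147, -0.247, 0.196]
tcp_rot: [0.669, 0.743, 0.0, 0.001]
contact_force: [-0.6, 0.5, -1.9]
opening: 0.0332
grip_force: 25.0
clock: 24.05
tool_pos: [0.6144, -0.2468, 0.3475]
tcp_rot: [0.669, 0.743, 0.0, 0.001]
contact_force: [-0.2, -0.7, 0.4]
opening: 0.052
grip_force: 0.0
```

```bash
python3 -m inch '[-0.1,0.02,0.05,0,0,-1.15,0.6, -0.1,0.02,0.05,0,0,-1.15,0.6, -0.1,0.02,0.05,0,0,-1.15,0.6, -0.1,0.02,0.05,0,0,-1.15,0.6, -0.1,0.02,0.05,0,0,-1.15,1, -0.1,0.02,0.05,0,0,-1.15,1, -0.1,0.02,0.05,0,0,-1.15,1, -0.1,0.02,0.05,0,0,-1.15,1]'
python3 -m inch '[-0.09,0.025,0.05,0,0,-0.53,1, -0.09,0.025,0.05,0,0,-0.53,1, -0.09,0.025,0.05,0,0,-0.53,1, -0.09,0.025,0.05,0,0,-0.53,1, -0.09,0.025,0.05,0,0,-0.53,1, -0.09,0.025,0.05,0,0,-0.53,1, -0.09,0.025,0.05,0,0,-0.53,1, -0.09,0.025,0.05,0,0,-0.53,1]'
python3 - <<'E'
from fit import *
s,m,im=shot("w8"); a=R.from_quat(s["tcp_rot"]).as_matrix();print(s["joints"].round(2),np.degrees(np.arctan2(a[1,0],a[0,0])))
D=manip.trace("knob_steel","wrist")
for d in D: print(round(float(d["conf"]),2),np.round(d["rect"]).tolist(),fit(m,d["mask"],KNOB,.4,-.246,valid=V))
for d in manip.trace("strike","wrist"):
  P=[box(-35,35,-16,16,0,4)]+SBOX
  print("strike",round(float(d["conf"]),2),np.round(d["rect"]).tolist(),fit(m,d["mask"],P,.449,-.004,[-.2],valid=V))
E
```

```text
clock: 24.85
tool_pos: [0.5141, -0.2267, 0.395]
tcp_rot: [0.966, 0.257, 0.0, 0.0]
contact_force: [0.4, -0.0, 0.7]
opening: 0.0766
grip_force: 0.0
clock: 25.65
tool_pos: [0.4244, -0.2018, 0.4443]
tcp_rot: [1.0, -0.002, -0.0, -0.0]
contact_force: [0.1, -0.2, -0.5]
opening: 0.0871
grip_force: 0.0
[-0.61 -0.18  1.86 -0.    1.46  0.96] -0.22989778588186102
strike 0.67 [103.0, 144.0, 37.0, 66.0] ([0.449, -0.0046, -0.1664], np.float64(0.93))
strike 0.33 [238.0, 15.0, 36.0, 29.0] ([0.449, -0.004, -0.2], np.float64(0.0))
```

View pics/w8.png

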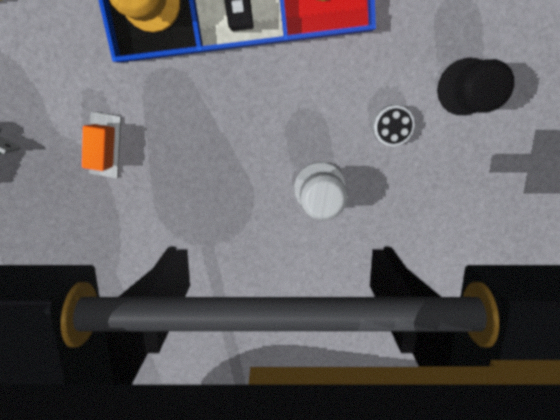

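The steel knob is at (321,191), the strike at (100,145), and the tray contents are in place.

```bash
python3 - <<'E'
from fit import *
m=manip.camera_model("wrist")
im=cv2.cvtColor(cv2.imread("pics/w8.png"),cv2.COLOR_BGR2RGB)
print(onplane(m,[(322,197)],.053)[0],onplane(m,[(320,189)],.006)[0])
for t in (150,165,180):
    k=near(hsv(im,(0,0,t),(180,60,255)),(285,365,155,230),True);print(t,k.sum(),fit(m,k,KNOB,.4,-.246,valid=V))
E
```

```text
[ 0.40222605 -0.24474254  0.053     ] [ 0.39884807 -0.24762109  0.006     ]
150 4752 ([0.3901, -0.2516], np.float64(0.531))
165 2095 ([0.3996, -0.2431], np.float64(0.835))
180 1435 ([0.3938, -0.2421], np.float64(0.573))
```

```bash
python3 -m inch '[-0.01,-0.02,-0.03,0,0,0,1, -0.0235,-0.045,-0.06,0,0,0,1, -0.0235,-0.045,-0.1,0,0,0,1, -0.0235,-0.045,-0.14,0,0,0,1, -0.0235,-0.045,-0.18,0,0,0,1, -0.0235,-0.045,-0.215,0,0,0,1, -0.0235,-0.045,-0.235,0,0,0,1, -0.0235,-0.045,-0.24,0,0,0,1]' 30
python3 -m inch '[0,0,0,0,0,0,1, 0,0,0,0,0,0,0, 0,0,0,0,0,0,0, 0,0,0,0,0,0,0, 0,0,0,0,0,0,0, 0,0,0,0,0,0,0, 0,0,0,0,0,0,0, 0,0,0,0,0,0,0]'
python3 -m inch '[0,0,0.02,0,0,0,0, 0,0,0.05,0,0,0,0, 0,0,0.08,0,0,0,0, 0,0,0.1,0,0,0,0, 0.01,0.02,0.1,0,0,0,0, 0.03,0.06,0.1,0,0,0,0, 0.05,0.1,0.1,0,0,0,0, 0.06,0.12,0.1,0,0,0,0]'
```

```text
clock: 26.6
tool_pos: [0.3996, -0.2458, 0.2019]
tcp_rot: [1.0, -0.003, -0.002, -0.002]
contact_force: [0.3, -0.2, 0.4]
opening: 0.0868
grip_force: 0.0
clock: 27.4
tool_pos: [0.4008, -0.2469, 0.205]
tcp_rot: [1.0, -0.003, 0.0, 0.0]
contact_force: [-1.5, -0.5, 3.0]
opening: 0.0487
grip_force: 30.0
clock: 28.2
tool_pos: [0.4611, -0.1241, 0.3041]
tcp_rot: [1.0, -0.002, -0.0, -0.001]
contact_force: [-1.4, -0.3, -2.2]
opening: 0.049
grip_force: 30.0
```

```bash
python3 -m inch '[0.02,0.039,0,0,0,0,0, 0.171,0.331,0,0,0,0,0, 0.171,0.331,0,0,0,0,0, 0.171,0.331,0,0,0,0,0, 0.171,0.331,0,0,0,0,0, 0.171,0.331,0,0,0,0,0, 0.171,0.331,0,0,0,0,0, 0.171,0.331,0,0,0,0,0]'
python3 -m inch '[0.002,0,0,0,0,0,0, 0.002,0,-0.02,0,0,0,0, 0.002,0,-0.04,0,0,0,0, 0.002,0,-0.04,0,0,0,0, 0.002,0,-0.04,0,0,0,0, 0.002,0,-0.04,0,0,0,0, 0.002,0,-0.04,0,0,0,0, 0.002,0,-0.04,0,0,0,0]'
python3 - <<'E'
from fit import *
s,m,im=shot("w9");print(s["tool_pos"])
E
```

```text
clock: 29.0
tool_pos: [0.6322, 0.2078, 0.3036]
tcp_rot: [1.0, -0.002, -0.0, -0.0]
contact_force: [-0.0, -0.7, -1.7]
opening: 0.0488
grip_force: 30.0
clock: 29.8
tool_pos: [0.6341, 0.2042, 0.266]
tcp_rot: [1.0, -0.003, 0.001, -0.0]
contact_force: [0.6, -0.2, -1.9]
opening: 0.0482
grip_force: 30.0
[0.63412226 0.20417306 0.266017  ]
```

View pics/w9.png

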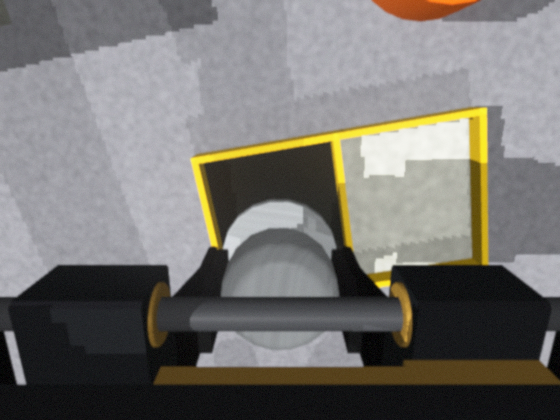

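The steel knob is centred over the yellow tray's black compartment.

```bash
python3 -m inch '[-0.002,0,-0.02,0,0,0,0, -0.002,0,-0.035,0,0,0,0, -0.002,0,-0.046,0,0,0,0, -0.002,0,-0.052,0,0,0,0, -0.002,0,-0.055,0,0,0,0, -0.002,0,-0.056,0,0,0,0, -0.002,0,-0.056,0,0,0,0, -0.002,0,-0.056,0,0,0,0]'
python3 -m inch '[0,0,0,0,0,0,1, 0,0,0,0,0,0,1, 0,0,0,0,0,0,1, 0,0,0,0,0,0,1, 0,0,0.02,0,0,0,1, 0,0,0.06,0,0,0,1, 0,0,0.11,0,0,0,1, 0,0,0.15,0,0,0,1]'
```

```text
clock: 30.65
tool_pos: [0.6321, 0.2043, 0.2092]
tcp_rot: [1.0, -0.003, 0.001, -0.0]
contact_force: [-0.5, 0.3, -2.3]
opening: 0.0485
grip_force: 30.0
clock: 31.45
tool_pos: [0.6319, 0.2043, 0.3616]
tcp_rot: [1.0, -0.003, 0.001, -0.0]
contact_force: [0.7, 0.1, 0.8]
opening: 0.0863
grip_force: 0.0
```

```bash
python3 -m inch '[-0.182,-0.2105,-0.04,0,0,-0.17,0.52, -0.182,-0.2105,-0.04,0,0,-0.17,0.52, -0.182,-0.2105,-0.04,0,0,-0.17,0.52, -0.182,-0.2105,-0.04,0,0,-0.17,0.52, -0.182,-0.2105,-0.04,0,0,-0.17,0.52, -0.182,-0.2105,-0.04,0,0,-0.17,0.52, -0.182,-0.2105,-0.04,0,0,-0.17,0.52, -0.182,-0.2105,-0.04,0,0,-0.17,0.52]'
python3 - <<'E'
from fit import *
s,m,im=shot("w10"); a=R.from_quat(s["tcp_rot"]).as_matrix();print(s["tool_pos"],(np.arctan2(a[1,0],a[0,0])))
P=[box(-35,35,-16,16,0,4)]+SBOX
for d in manip.trace("strike","wrist"):
  print("strike",round(float(d["conf"]),2),np.round(d["rect"]).tolist(),fit(m,d["mask"],P,.449,-.004,[-.2,-.1],valid=V))
E
```

```text
clock: 32.25
tool_pos: [0.4497, -0.0067, 0.3192]
tcp_rot: [0.996, -0.088, 0.001, -0.0]
contact_force: [0.0, -0.5, -0.7]
opening: 0.0462
grip_force: 0.0
[ 0.44973043 -0.00667282  0.3192497 ] -0.1769952170616386
strike 0.65 [277.0, 196.0, 38.0, 84.0] ([0.449, -0.0039, -0.1706], np.float64(0.955))
```

View pics/w10.png

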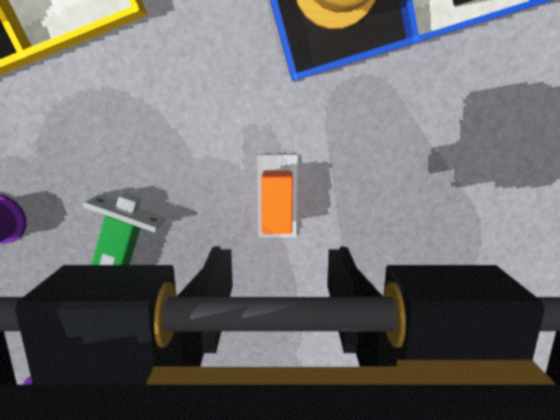

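The strike lies square between the fingers at (277,196), and the green latch is well clear.

```bash
python3 -m inch '[0,0.001,-0.04,0,0,0,0.52, 0,0.001,-0.075,0,0,0,0.52, 0,0.001,-0.1,0,0,0,0.52, 0,0.001,-0.118,0,0,0,0.52, 0,0.001,-0.127,0,0,0,0.52, 0,0.001,-0.13,0,0,0,0.52, 0,0.001,-0.13,0,0,0,0, 0,0.001,-0.13,0,0,0,0]' 20
python3 -m inch '[0,0,0,0,0,0,0, 0,0,0,0,0,0,0, 0,0,0,0,0,0,0, 0,0,0.02,0,0,0,0, 0,0,0.05,0,0,0,0, 0,0,0.08,0,0,0,0, 0,0,0.1,0,0,0,0, 0,0,0.1,0,0,0,0]'
```

```text
clock: 33.15
tool_pos: [0.4506, -0.0052, 0.1898]
tcp_rot: [0.996, -0.087, 0.001, 0.0]
contact_force: [0.8, -1.2, 0.6]
opening: 0.036
grip_force: 0.0
clock: 33.95
tool_pos: [0.451, -0.0055, 0.2917]
tcp_rot: [0.996, -0.088, 0.003, 0.0]
contact_force: [0.3, -0.2, -1.7]
opening: 0.0237
grip_force: 20.0
```

```bash
python3 -m inch '[0.02,0.012,0,0,0,0.05,0, 0.06,0.037,0,0,0,0.15,0, 0.1,0.062,0,0,0,0.25,0, 0.14,0.087,0,0,0,0.336,0, 0.175,0.108,0,0,0,0.336,0, 0.197,0.122,0,0,0,0.336,0, 0.197,0.122,0,0,0,0.336,0, 0.197,0.122,0,0,0,0.336,0]'
python3 - <<'E'
from fit import *
s,m,im=shot("w11"); a=R.from_quat(s["tcp_rot"]).as_matrix();print(s["tool_pos"],(np.arctan2(a[1,0],a[0,0])))
E
```

```text
clock: 34.75
tool_pos: [0.646, 0.1169, 0.2861]
tcp_rot: [0.997, 0.081, -0.002, 0.0]
contact_force: [-0.3, -0.5, -0.8]
opening: 0.0236
grip_force: 20.0
[0.64604366 0.11686538 0.2860515 ] 0.16146470170927293
```

View pics/w11.png

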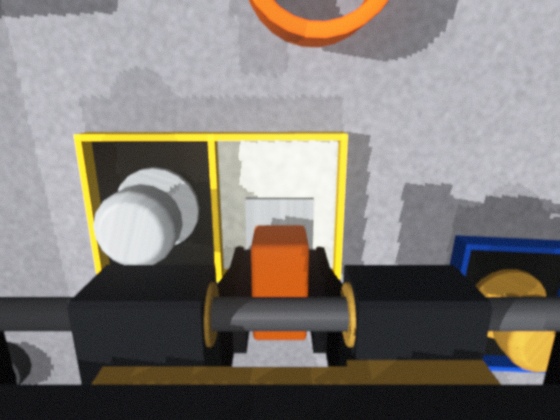

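The strike is squarely over the white compartment, and the steel knob is standing in the black one at (155,215).

```bash
python3 -m inch '[0,0.001,-0.03,0,0,0,0, 0,0.001,-0.06,0,0,0,0, 0,0.001,-0.08,0,0,0,0, 0,0.001,-0.09,0,0,0,0, 0,0.001,-0.094,0,0,0,0, 0,0.001,-0.096,0,0,0,0, 0,0.001,-0.097,0,0,0,0, 0,0.001,-0.097,0,0,0,0]'
python3 -m inch '[0,0,0,0,0,0,0.52, 0,0,0,0,0,0,0.52, 0,0,0,0,0,0,0.52, 0,0,0,0,0,0,0.52, 0,0,0.02,0,0,0,0.52, 0,0,0.06,0,0,0,0.52, 0,0,0.11,0,0,0,0.52, 0,0,0.15,0,0,0,0.52]'
python3 -m inch '[-0.2,-0.15,0.1,0,0,0,1, -0.2,-0.15,0.1,0,0,0,1, -0.2,-0.15,0.1,0,0,0,1, -0.2,-0.15,0.1,0,0,0,1, -0.2,-0.15,0.1,0,0,0,1, -0.2,-0.15,0.1,0,0,0,1, -0.2,-0.15,0.1,0,0,0,1, -0.2,-0.15,0.1,0,0,0,1]'
python3 - <<'E'
from h import *
im=manip.capture("scene");c=cv2.cvtColor(im,cv2.COLOR_RGB2BGR)[140:300,120:450]
cv2.imwrite("pics/end.png",cv2.resize(c,None,fx=2.4,fy=2.4,interpolation=cv2.INTER_CUBIC))
E
```

```text
clock: 35.6
tool_pos: [0.6471, 0.1175, 0.1937]
tcp_rot: [0.997, 0.08, 0.001, 0.0]
contact_force: [-4.3, -1.3, 4.9]
opening: 0.0243
grip_force: 20.0
clock: 36.4
tool_pos: [0.6469, 0.1178, 0.3443]
tcp_rot: [0.997, 0.08, 0.001, 0.0]
contact_force: [0.5, 0.2, 0.1]
opening: 0.045
grip_force: 0.0
clock: 37.2
tool_pos: [0.4469, -0.0322, 0.4419]
tcp_rot: [0.997, 0.08, 0.001, -0.0]
contact_force: [-0.3, -0.7, -0.2]
opening: 0.0862
grip_force: 0.0
```

View pics/end.png

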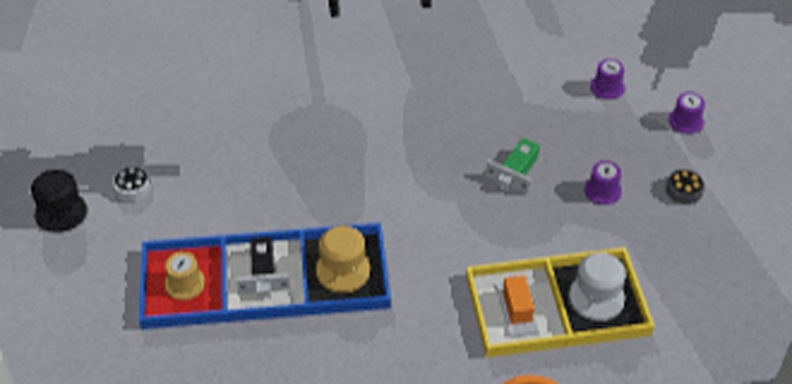

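All five parts stand flat in their compartments: cylinder (182,275), black latch (262,270), brass knob (343,258), strike (518,300) and steel knob (600,285). The black knob, green latch and purple look-alikes are where they were.

```bash
python3 -c "from cell import manip; print(manip.sign_off())"
```

```text
the job is handed in; nothing more can be done
None
```

Both kits are made up and handed in at about 37 s; the last scene picture shows all five parts flat in their compartments and the black knob and green latch where they were.

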